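# Shift the inking-roller drive through its H-gate

### The arm

A 6-joint arm with a two-finger parallel gripper is mounted at the origin on the work surface. World frame = base frame: x ahead of the robot, y to its left, z up, the work surface at z = 0. Lengths are in m, angles in rad, forces in N, time in s.
With the tool pointing down it reaches from about 0.4 to 0.825 m from the base axis. Payload 7 kg.
Tool frame: the origin (TCP) lies midway between the tips of the shut fingers; the grasp point (between the pads) lies 19 mm behind it; z points along the fingers, x is the direction in which the jaws open and shut, and the axes are right-handed (so a half turn about z gives the same grasp; the last joint's range is limited). The gripper opens to 88 mm and grips with 3 to 60 N. Pads are 19 mm wide; open, the fingers measure 130 mm over their backs; the gripper's body (78 mm by 193 mm) begins 47 mm behind the grasp point.
Start: joints at [1.467, 0.359, 0.012, 0, -1.224, -0.288], TCP at [0.258, 0.624, 0.227] pointing down, gripper open.
Joint ranges: [-3.07, 3.07], [-1.43, 2.12], [-1.02, 1.25], [-3.03, 1.67], [-3.05, -0], [-3.03, 3.03]. Speed limits (rad/s): [2.39, 2.39, 3.01, 3.14, 3.14, 3.14].

### API

Orientations are given as [roll, pitch, yaw] about the fixed x, y, z axes, in that order (R = Rz(yaw) Ry(pitch) Rx(roll)).
In Python, from station import arm, grab_frame, camera_params gives the robot as it stands.
- The arm moves only by the shell command python3 -m handwheel 'ROWS' [FORCE]. ROWS is JSON, a list that holds one entry, the list of rows, each a list of 5 numbers: the finger opening in m, from 0 to 0.0876, then the shift along the tool's x, y, z in m, then the turn about the tool's z in degrees. A call has 1 to 20 rows; each row is the pose to reach, as a shift and turn from the pose measured when the call began, along the tool's axes at that moment; what a row does not reach only later rows make up. A row lasts 1/12 s, in which the tool goes at most 41.7 mm and 7.16 degrees, less where a joint would pass 70% of its speed; a pose out of reach is approached as far as the arm can. A call with a gripper value outside its range is refused whole. The fingers move at their own pace and stop on an object; FORCE is the grip in N (left out, the last holds). Time passes only in rows, so rows that repeat a pose let the fingers close. It gives the time, the measured TCP pose, the force and the opening at its end, in the units of the state.
- arm.get_state(): the state, without advancing time (a new reading comes with each control period).
- grab_frame(name): name is "scene" or "top"; returns the picture (420x560x3 uint8, blue, green, red); there is no depth.
- camera_params(name): a dict with "intrinsics" (3x3 intrinsics, pixels), "k1" (the pictures are not rectified: a ray, as slopes to the right and down, at radius r is drawn at 1 + k1 r^2 times it, then the intrinsics apply), "R" (3x3) and "t" (3): a world point X has camera coordinates R X + t. Camera axes: x right, y down, z forward; pixel columns grow to the right and rows downward; lengths in m; the calibration is good to about 2 mm. A picture is of the moment at which its call begins. camera_params takes no time and is no camera call.
- arm.job_done(): hands the job in, once; it reports no verdict.
The state is a dict: "t": time; "q": joint angles; "qd": joint speeds; "joint_efforts": joint torques, N m; "eef_pos": TCP position; "ee_rot": TCP orientation; "force": force on the tool from outside, world axes, zero at the start; "moment": the same for the moment, N m; "width": finger opening in m.
Only numpy, scipy, OpenCV 4.12 (cv2) and the standard library are available. Lean on these libraries where they do the work, as an engineer would, in place of code of your own. Each camera call takes 0.05 s, during which the arm holds its last target.

### The job

With the outside of the fingers only, push the ball-topped selector lever of the inking-roller drive out of the slot it stands in and through the H-shaped gate, all the way home into the slot marked by the domed stud; do not run it into either of the two other slots on the way (those marked by flat rivets). Never take the lever between the fingers, and leave the printing blocks, jar and tools around it where they are.

Things in the scene. Friction and masses are not known exactly. Their poses are not given: they have to be found in the camera images.
- drive: Blue housing 166 mm square under a bare metal gate plate (170 mm square, top 100 mm above the table); ledge on its right (-y) side, dark roller beyond it (+x, top 86 mm). Fixed, but placed and turned (up to 0.5 rad) anew each time. Origin on the table under the gate's centre; x away from the robot at yaw 0, y to the left, z up.
- gate_centre (a point): Centre of the H-gate, on the plate's top; axes as the drive's. Two slots along x, at y = +20 (left) and -20 mm (right), run from x = -29 to +29 mm and are 15 mm wide; one cross channel along y at x = 0, 17 mm wide, joins them. Four slot ends: near left, near right, far left, far right.
- lever_knob (a point): Centre of the lever's black ball (36 mm in diameter) on a 10 mm rod; z up along the rod. The pivot is under the gate's centre, 30 mm above the table, 160 mm from the ball. In the drive's frame the ball is at x = +-47 mm (home far / near), y = +-44 mm (left / right slot); it crosses only within 6 mm of x = 0. Starts near left. Friction holds it where left; 2 to 3 N move it; solid end stops.
- gate_shift (a joint): lever swing along the slots, rad: 0 in the cross channel, +0.30 fully home in a far slot, -0.30 fully home in a near slot
- gate_select (a joint): lever swing across the gate, rad: +0.29 in line with the left slots, -0.29 in line with the right slots, stopped at both
- dome_stud: Domed brass stud, 28 mm across and 18 mm tall, fixed on the gate plate; it marks the wanted slot and changes place among the far left, far right and near right slots. Origin at the middle of its foot. It stands just beyond its slot's end, straight below where the ball's centre is when the lever is fully home in that slot.
- flat_rivet_a: Small flat brass rivet, 10 mm across, 3 mm tall, fixed on the gate plate; marks an unwanted slot in the same manner (straight below the ball's fully-home place). A like rivet marks the near left slot, where the lever starts.
- flat_rivet_b: The other small flat brass rivet, same size, marks the other unwanted slot.
- ledge_block: round wooden printing block, 60 mm across, 40 mm tall, loose on the ledge at the drive's right side (ledge top 40 mm above the table); origin at its foot; must not be disturbed
- front_block: round wooden printing block, 54 mm across, 44 mm tall, loose on the table just in front of the drive; origin at its foot; must not be disturbed
- pigment_jar: glass jar, 56 mm across, 85 mm tall, loose on the table at the drive's left side; origin at its foot; must not be disturbed
- square_block: rectangular printing block 120 x 150 mm, 43 mm tall, loose on the table at the left; origin at its foot; must not be disturbed
- brush: hand brush lying on the table at the right; origin at its foot; must not be disturbed
- tape_roll: roll, 90 mm across, 30 mm tall, lying at the right; origin at its foot; must not be disturbed
- mallet: wooden-handled hammer lying on the table at the left; origin at its foot; must not be disturbed

How it is judged:
On the way, in this order (a step that is already met when the one before it is completed fails the run):
1. the lever is pushed out of its slot into line with the cross channel (value of joint gate_shift above -0.07 rad), for 0.1 s.
2. the lever is home in the slot of the domed stud (horizontal distance between lever_knob and dome_stud below 0.01 m), for 0.2 s.
At the end, for the whole second after the job is handed in: The ball's centre stands within 10 mm (horizontally) of straight above the domed stud, that is the lever is home in that slot, and the lever is at rest (horizontal distance between lever_knob and dome_stud below 0.01 m and velocity of joint gate_shift between -0.05 and 0.05 rad/s and velocity of joint gate_select between -0.05 and 0.05 rad/s); the robot touches nothing.
It fails at once if the lever is run into an unwanted slot (the ball comes within 18 mm, horizontally, of the place above a flat rivet) (horizontal distance between lever_knob and flat_rivet_a below 0.018 m or horizontal distance between lever_knob and flat_rivet_b below 0.018 m).
It fails at once if the lever is taken between the fingers (the point between the finger pads comes within 16 mm of the ball's centre or within 9 mm of the rod's axis) (distance between the grasp point and lever_knob below 0.016 m or (x of the grasp point in the frame of lever_knob between -0.009 and 0.009 m and y of the grasp point in the frame of lever_knob between -0.009 and 0.009 m and z of the grasp point in the frame of lever_knob between -0.09 and 0.012 m)).
It fails at once if a block, the jar or a tool is lifted, carried or pushed more than 20 mm (distance of any of ledge_block, front_block, pigment_jar, square_block, brush, tape_roll, mallet from where it was at the start of the episode above 0.02 m).
It also fails if it takes over 64 s, if anything falls off the work surface, if the arm or the gripper's body presses on something with over 40 N, if the wrist force passes 120 N, or if a joint passes its speed limit or range.

## Working session

There is one attempt and no reset: what is moved stays moved. The work goes in short steps, Python scripts to look and compute and a shell command to move; the robot and the scene stay as the last step left them, time stands still between calls to the robot, and variables do not carry over. Pictures are saved under pics/ and viewed, and the job is handed in when it is done.

```bash
mkdir -p pics; ls
python3 - <<'E'
from station import arm, grab_frame, camera_params
import cv2,numpy as np
for n in ("scene","top"):
    cv2.imwrite(f"pics/{n}0.png",grab_frame(n)); c=camera_params(n)
    print(n,c)
print(arm.get_state())
E
```

```text
pics
scene {'intrinsics': array([[471.04599031,   0.        , 277.99364549],
       [  0.        , 471.04599031, 213.32330832],
       [  0.        ,   0.        ,   1.        ]]), 'k1': 0.038839313695951116, 'R': array([[-0.67046272,  0.74167986,  0.01976652],
       [ 0.40683444,  0.3897878 , -0.82616657],
       [-0.62045586, -0.54587219, -0.56307911]]), 't': array([ 0.34329012, -0.10648485,  1.94734383])}
top {'intrinsics': array([[507.77008244,   0.        , 280.2589979 ],
       [  0.        , 507.77008244, 209.2295228 ],
       [  0.        ,   0.        ,   1.        ]]), 'k1': -0.10040766990340981, 'R': array([[-0.01785739, -0.9998072 , -0.00816561],
       [-0.99154406,  0.01875853, -0.12840755],
       [ 0.12853596,  0.00580354, -0.99168787]]), 't': array([0.02208688, 0.5468791 , 1.47154875])}
{'t': 0.1, 'q': array([ 1.46710509e+00,  3.59306462e-01,  1.11781862e-02, -2.97648180e-04,
       -1.22409031e+00, -2.88107372e-01]), 'qd': array([ 1.24491562e-03, -3.16341521e-03,  2.67968104e-03,  1.32450932e-03,
       -4.61979816e-05, -1.25639386e-03]), 'joint_efforts': array([-1.41344633e-03, -5.84164739e+01,  2.93752152e+01,  7.01564983e+00,
        1.01522266e-02, -5.13149485e-05]), 'eef_pos': array([0.25760887, 0.62345518, 0.22573608]), 'ee_rot': array([-3.14145679e+00, -1.44315541e-03, -1.96269638e+00]), 'force': array([-0.83558423,  0.20238206,  0.32873854]), 'moment': array([-0.00681343,  0.01803476, -0.01084264]), 'width': 0.08750726838089937}
```

View pics/scene0.png

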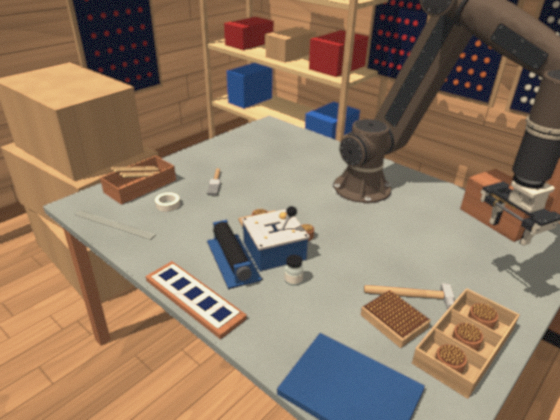

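View pics/top0.png

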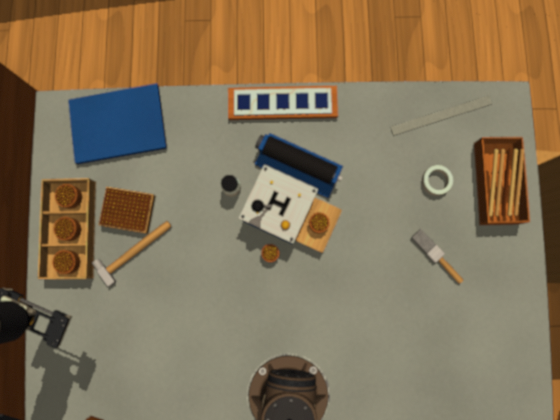

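Scene view: drive with its lever at about (290,212). Top view: plate centre about (279,204), ball about (258,206), and a bright brass spot at (285,225), probably the dome at near right. I'll zoom in to check.

Run:
```python
import cv2
a=cv2.imread("pics/top0.png")[150:270,215:355]; cv2.imwrite("pics/topz.png",cv2.resize(a,None,fx=5,fy=5,interpolation=cv2.INTER_CUBIC))
a=cv2.imread("pics/scene0.png")[190:300,195:335]; cv2.imwrite("pics/scenez.png",cv2.resize(a,None,fx=5,fy=5,interpolation=cv2.INTER_CUBIC))
```

```text
(no output)
```

View pics/topz.png

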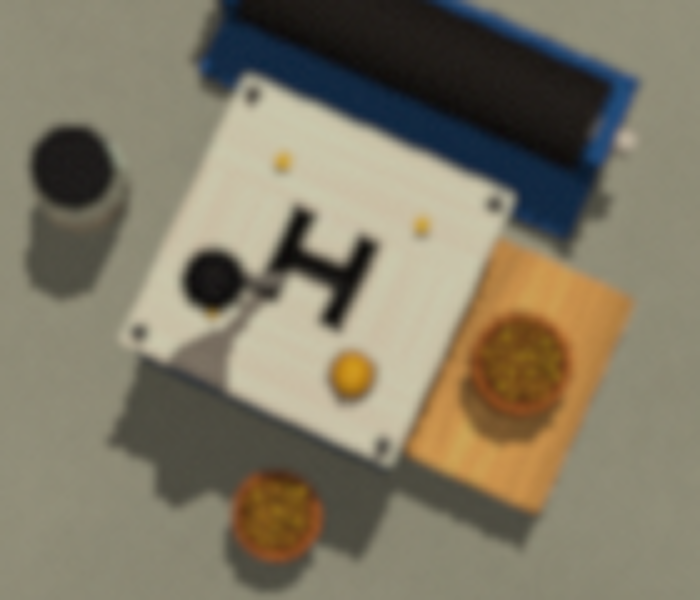

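View pics/scenez.png

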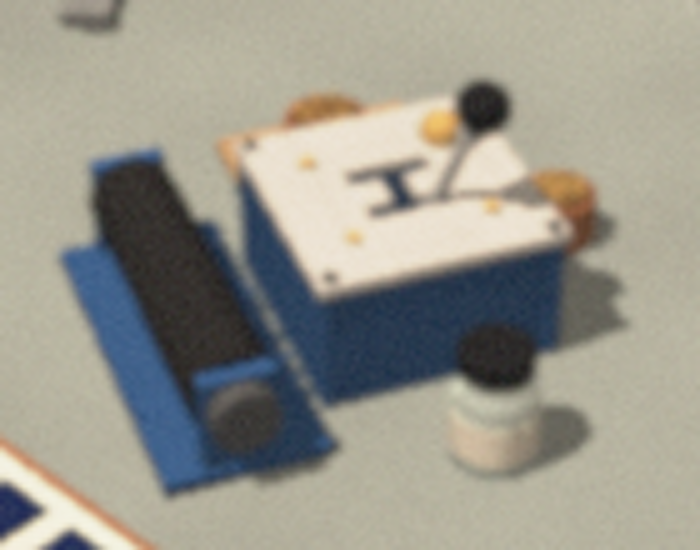

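The dome (zoom 351,375) stands at near right. Flat rivets are at far left (283,161) and far right (421,227). Next I'll measure the drive's pose.

```bash
cat > h.py <<'E'
import cv2,numpy as np
from station import arm,grab_frame,camera_params
def ray(n,uv):
    c=camera_params(n);K=c["intrinsics"];d=np.array([(uv[0]-K[0,2])/K[0,0],(uv[1]-K[1,2])/K[1,1]])
    s=d.copy()
    for _ in range(20): s=d/(1+c["k1"]*(s@s))
    return -c["R"].T@c["t"], c["R"].T@np.array([s[0],s[1],1])
def onz(n,uv,z):
    o,d=ray(n,uv); return o+d*(z-o[2])/d[2]
def tri(a,b):
    o1,d1=ray("top",a);o2,d2=ray("scene",b)
    s=np.linalg.lstsq(np.c_[d1,-d2],o2-o1,rcond=None)[0]
    p,q=o1+s[0]*d1,o2+s[1]*d2
    return (p+q)/2,np.linalg.norm(p-q)
def blobs(m,amin):
    n,l,s,c=cv2.connectedComponentsWithStats(m.astype(np.uint8)); return [(c[i].round(2),s[i,4]) for i in range(1,n) if s[i,4]>=amin]
def zm(u,v,x0,y0,f=5): return ((u+.5)/f-.5+x0,(v+.5)/f-.5+y0)
E
python3 - <<'E'
from h import *
T=cv2.imread("pics/top0.png");S=cv2.imread("pics/scene0.png")
sc=[zm(*p,215,150) for p in [(252,96),(494,204),(382,446),(138,332)]]  # FL FR NR NL
P=np.array([onz("top",p,.1) for p in sc]);print(P.round(4));c=P.mean(0)
ss=[zm(*p,195,190) for p in [(331,277),(250,145),(0,0),(557,227)]]
Q=np.array([onz("scene",p,.1) for p in ss]);print("scene",Q.round(4))
x=(P[0]+P[1]-P[2]-P[3]);y=(P[0]+P[3]-P[1]-P[2])
yaw=np.arctan2(x[1],x[0]);print("c",c,"yaw",yaw,np.arctan2(-y[0],y[1]),[np.linalg.norm(P[i]-P[i-1]) for i in range(4)])
R=np.array([[np.cos(yaw),-np.sin(yaw)],[np.sin(yaw),np.cos(yaw)]])
for n,p in dict(dome=(351,373),rFL=(283,161),rFR=(421,227)).items():
    w=onz("top",zm(*p,215,150),.109 if n=="dome" else .102); print(n,w.round(4),(R.T@(w-c)[:2]).round(4))
def blk(I,x0,y0,x1,y1):
    m=np.zeros(I.shape[:2],bool);m[y0:y1,x0:x1]=I[y0:y1,x0:x1].max(2)<45
    return blobs(m,15)
print(blk(T,245,192,270,220),blk(S,282,200,302,224))
a=zm(213,279,215,150);b=zm(483,106,195,190)
w,e=tri(a,b);print("ball",a,b,w,e,(R.T@(w-c)[:2]).round(4))
for n,p,z in [("jar",(72,167),.085),("front",(277,517),.044),("ledge",(520,367),.08)]:
    w=onz("top",zm(*p,215,150),z); print(n,w.round(4),(R.T@(w-c)[:2]).round(4))
E
```

```text
[[ 0.6567  0.0534  0.1   ]
 [ 0.5912 -0.0839  0.1   ]
 [ 0.4542 -0.0171  0.1   ]
 [ 0.5215  0.12    0.1   ]]
scene [[ 0.6538  0.0539  0.1   ]
 [ 0.5884 -0.0838  0.1   ]
 [ 0.5845 -0.3466  0.1   ]
 [ 0.5173  0.1226  0.1   ]]
c [0.55589384 0.01809556 0.1       ] yaw -0.45555251880256575 -0.4507838796946529 [np.float64(0.15072613147076327), np.float64(0.15206291427619312), np.float64(0.15236945105726635), np.float64(0.1527199267189169)]
dome [ 4.95e-01 -4.00e-04  1.09e-01] [-0.0466 -0.0434]
rFL [0.618  0.0361 0.102 ] [0.0479 0.0435]
rFR [ 0.5784 -0.0418  0.102 ] [ 0.0466 -0.0439]
[(array([257.32, 205.48]), np.int32(80))] [(array([291.28, 211.88]), np.int32(32))]
ball (257.2, 205.4) (291.2, 210.8) [0.53912945 0.0737382  0.1810534 ] 0.002283555899845835 [-0.0395  0.0426]
jar [0.6201 0.1587 0.085 ] [-0.0042  0.1545]
front [0.4178 0.0442 0.044 ] [-0.1356 -0.0373]
ledge [ 0.4995 -0.0975  0.08  ] [ 0.0002 -0.1286]
```

```bash
cat >> h.py <<'E'
from scipy.spatial.transform import Rotation as Ro
C=np.array([.5550,.0181]);YAW=-.453
RD=np.array([[np.cos(YAW),-np.sin(YAW)],[np.sin(YAW),np.cos(YAW)]])
def where():
    s=arm.get_state();d=RD.T@(s["eef_pos"][:2]-C)
    print("t %.2f drive-frame tcp"%s["t"],(d*1e3).round(1),"z",(s["eef_pos"][2]*1e3).round(1),"rpy",s["ee_rot"].round(4),"F",(RD.T@s["force"][:2]).round(1),s["force"][2].round(1),"w",s["width"].round(4),"q",s["q"].round(2))
    return s
def delta(xd,yd,z):
    s=where();g=np.r_[C+RD@[xd,yd],z]
    R=Ro.from_euler("xyz",s["ee_rot"]).as_matrix()
    print("shift tool",((R.T@(g-s["eef_pos"]))*1e3).round(1),"turn deg",np.degrees(-(YAW-np.pi/2-s["ee_rot"][2])).round(2))
def ball(tag):
    """ball centroid seen from top on given heights"""
    T=grab_frame("top");S=grab_frame("scene")
    for n,I,(x0,y0,x1,y1) in (("top",T,(215,150,355,270)),("scene",S,(195,180,335,290))):
        cv2.imwrite(f"pics/{n}_{tag}.png",cv2.resize(I[y0:y1,x0:x1],None,fx=5,fy=5,interpolation=cv2.INTER_CUBIC))
E
python3 - <<'E'
from h import *
for z in (.1765,): 
  for n,p in (("top",zm(213,279,215,150)),("scene",zm(483,106,195,190))):
    w=onz(n,p,z);print(n,w,RD.T@(w[:2]-C))
delta(-.100,.044,.235)
E
```

```text
top [0.54046348 0.07307343 0.1765    ] [-0.03713028  0.04306659]
scene [0.5332555  0.07038649 0.1765    ] [-0.04243527  0.03749598]Traceback (most recent call last):
  File "<stdin>", line 5, in <module>
  File "h.py", line 26, in delta
    s=where();g=np.r_[C+RD@[xd,yd],z]
  File "h.py", line 23, in where
    print("t %.2f drive-frame tcp"%s["t"],(d*1e3).round(1),"z",(s["eef_pos"][2]*1e3).round(1),"rpy",s["ee_rot"].round(4),"F",(RD.T@s["force"][:2]).round(1),s["force"][2].round(1),"w",s["width"].round(4),"q",s["q"].round(2))
                                                                                                                                                                                       ^^^^^^^^^^^^^^^^
AttributeError: 'float' object has no attribute 'round'
```

```bash
sed -i 's/s\["width"\].round(4)/round(float(s["width"]),4)/; s/s\["force"\]\[2\].round(1)/round(float(s["force"][2]),1)/; s/(s\["eef_pos"\]\[2\]\*1e3).round(1)/round(float(s["eef_pos"][2])*1e3,1)/' h.py
python3 - <<'E'
from h import *
delta(-.100,.044,.235)
E
```

```text
t 0.10 drive-frame tcp [-532.3  414.1] z 225.7 rpy [-3.1415e+00 -1.4000e-03 -1.9627e+00] F [-0.8 -0.2] 0.3 w 0.0875 q [ 1.47  0.36  0.01 -0.   -1.22 -0.29]
shift tool [ 395.9 -408.9   -8.6] turn deg 3.5
```

```bash
python3 -m handwheel '[[[0,10,-10,-3,0.5],[0,30,-30,-8,1],[0,55,-55,-9,2],[0,80,-83,-9,3],[0,105,-110,-9,3.5]]]' 2>&1 | head -c 300; echo; python3 -m handwheel '[[[0,0.010,-0.010,-0.003,0.5],[0,0.030,-0.030,-0.008,1],[0,0.055,-0.055,-0.009,2],[0,0.080,-0.083,-0.009,3],[0,0.105,-0.110,-0.009,3.5],[0,0.133,-0.138,-0.009,3.5],[0,0.160,-0.165,-0.009,3.5],[0,0.187,-0.193,-0.009,3.5],[0,0.214,-0.221,-0.009,3.5],[0,0.241,-0.249,-0.009,3.5],[0,0.268,-0.277,-0.009,3.5],[0,0.295,-0.305,-0.009,3.5],[0,0.320,-0.331,-0.009,3.5],[0,0.345,-0.356,-0.009,3.5],[0,0.365,-0.377,-0.009,3.5],[0,0.380,-0.393,-0.009,3.5],[0,0.390,-0.403,-0.009,3.5],[0,0.395,-0.408,-0.009,3.5],[0,0.396,-0.409,-0.009,3.5]]]' 20; python3 -c "
from h import *
delta(-.095,.044,.158)"
```

```text
t: 0.52
eef_pos: [0.3387, 0.4322, 0.2537]
ee_rot: [-3.141, -0.002, -2.024]
force: [1.5, -0.3, 0.7]
width: 0.0599

t: 2.1
eef_pos: [0.5329, -0.1039, 0.2628]
ee_rot: [3.141, -0.002, -2.087]
force: [-0.6, 0.7, 0.2]
width: 0.0001
t 2.10 drive-frame tcp [  33.5 -119.3] z 262.8 rpy [ 3.1410e+00 -2.2000e-03 -2.0869e+00] F [-0.8  0.4] 0.2 w 0.0001 q [ 0.17  0.12 -0.22  0.   -1.23  0.88]
shift tool [-155.1  138.5  104.5] turn deg -3.61
```

My first call used millimetres by mistake. It ran, but the row cap limited it, so the tool ended over the far right of the drive, at z 0.26 and clear of everything. Moving back at height, then looking.

```bash
python3 -m handwheel '[[[0,-0.010,0.009,0,-0.5],[0,-0.033,0.029,0,-1.2],[0,-0.060,0.054,0,-2.4],[0,-0.087,0.078,0.005,-3.6],[0,-0.114,0.102,0.010,-3.6],[0,-0.136,0.122,0.020,-3.6],[0,-0.150,0.134,0.025,-3.6],[0,-0.155,0.138,0.027,-3.6],[0,-0.155,0.138,0.027,-3.6]]]'; python3 -c "
from h import *
ball('a')
delta(-.095,.044,.158)"
```

```text
t: 2.85
eef_pos: [0.4882, 0.1012, 0.2353]
ee_rot: [3.14, -0.002, -2.02]
force: [-0.1, -0.4, -0.2]
width: 0.0004
t 2.95 drive-frame tcp [-94.9  44.3] z 235.9 rpy [ 3.1411e+00 -2.0000e-03 -2.0224e+00] F [-0.6  0.8] 0.6 w 0.0006 q [ 0.6   0.06 -0.35  0.   -1.16  0.52]
shift tool [ 0.1  0.  77.9] turn deg 0.08
```

View pics/scene_a.png

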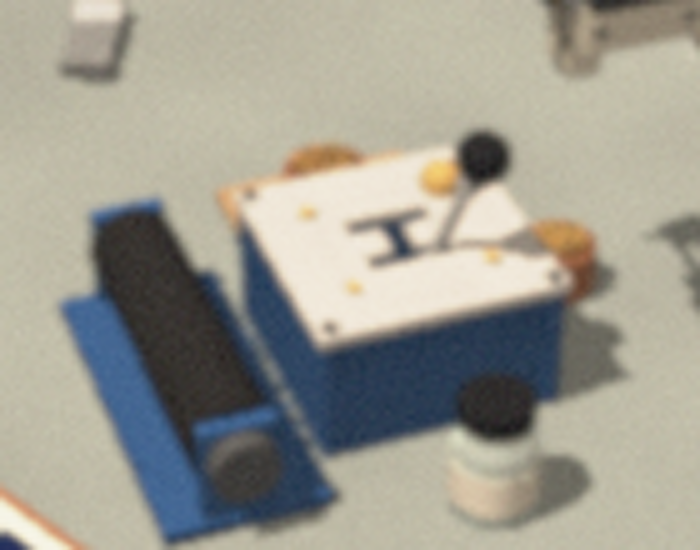

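View pics/top_a.png

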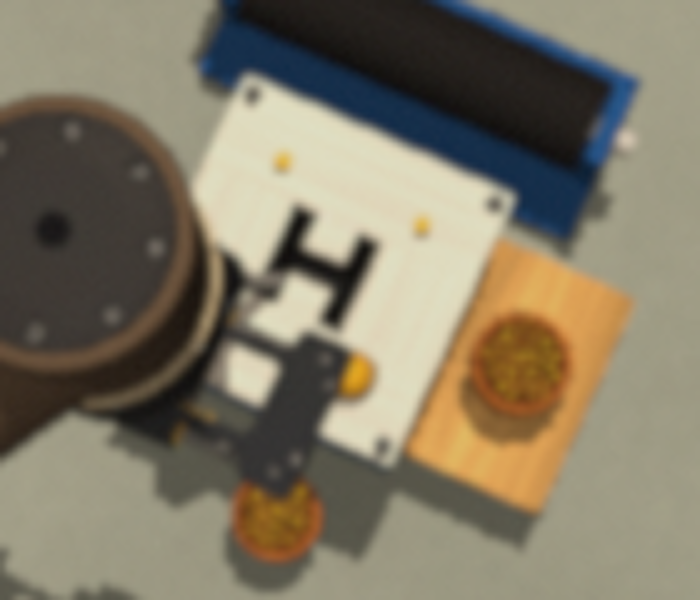

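Run:
```python
from h import *
I=grab_frame("scene");cv2.imwrite("pics/s1.png",cv2.resize(I[90:300,195:475],None,fx=2.8,fy=2.8))
J=grab_frame("top");s=arm.get_state()
for n,im in(("scene",I),("top",J)):
    c=camera_params(n)
    for z in (0,.066):
        X=s["eef_pos"]+[0,0,z];p,_=cv2.projectPoints(X[None],cv2.Rodrigues(c["R"])[0],c["t"],c["intrinsics"],np.array([c["k1"],0,0,0]));print(n,z,p.ravel())
```

```text
scene 0 [308.06235392 192.66747937]
scene 0.066 [309.28884456 174.02409515]
top 0 [246.24219276 222.16236425]
top 0.066 [244.21995279 219.36609604]
```

View pics/s1.png

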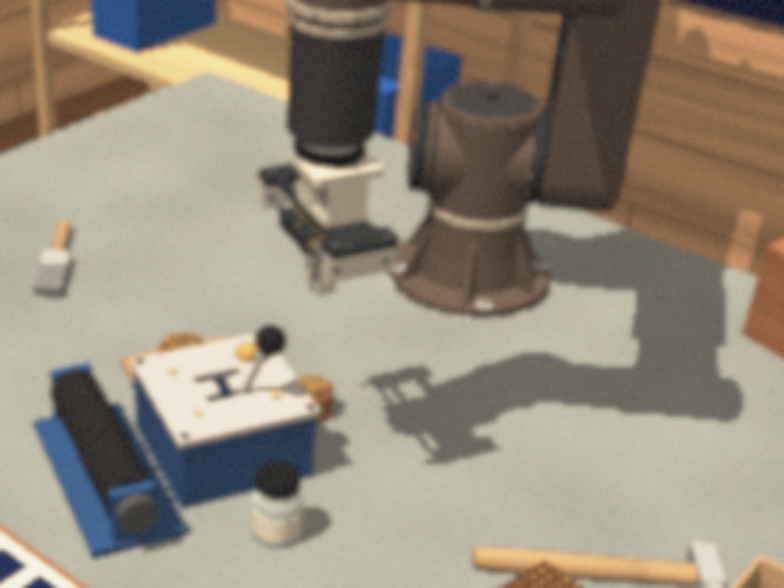

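Scene view shows the shut fingers at (318,275), matching the projected TCP, with the ball at (270,340) untouched. Descending and advancing.

```bash
python3 -m handwheel '[[[0,0,0,0.010,0],[0,0,0,0.030,0],[0,0,0,0.052,0],[0,0,0,0.068,0],[0,0,0,0.076,0],[0,0,0,0.078,0],[0,0,-0.003,0.078,0],[0,0,-0.008,0.078,0],[0,0,-0.014,0.078,0],[0,0,-0.020,0.078,0],[0,0,-0.026,0.078,0],[0,0,-0.032,0.078,0],[0,0,-0.038,0.078,0],[0,0,-0.044,0.078,0],[0,0,-0.048,0.078,0],[0,0,-0.050,0.078,0],[0,0,-0.050,0.078,0]]]'; python3 -c "
from h import *
ball('b')
delta(-.0275,.044,.158)"
```

```text
t: 4.47
eef_pos: [0.5347, 0.0764, 0.1579]
ee_rot: [3.141, -0.002, -2.025]
force: [-1.3, 0.9, 0.7]
width: 0.0002
t 4.57 drive-frame tcp [-44.2  43.5] z 157.9 rpy [ 3.1413e+00 -1.8000e-03 -2.0244e+00] F [-1.2  0. ] -0.3 w 0.0004 q [ 0.51  0.2  -0.38  0.   -0.99  0.61]
shift tool [ -0.5 -16.7  -0.1] turn deg -0.04
```

View pics/scene_b.png

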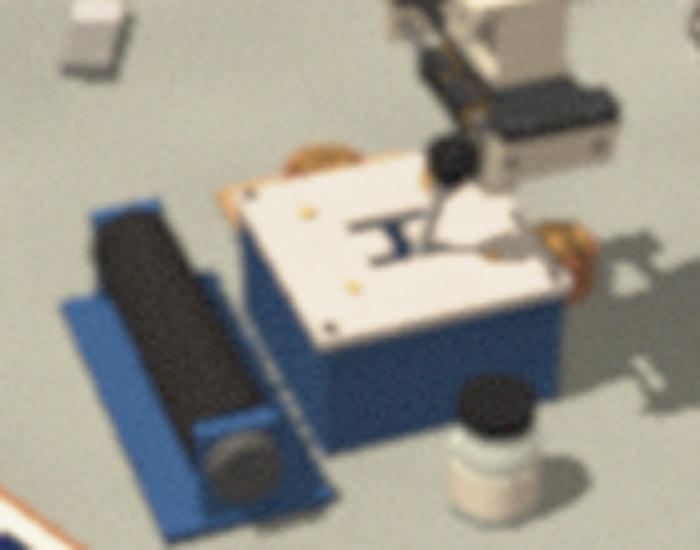

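Fingers are against the ball, which moved from (483,157) to (452,157). I'll add a helper that intersects the camera ray with the ball's 160 mm sphere around the pivot.

```bash
cat >> h.py <<'E'
def sph(n,uv):
    o,d=ray(n,uv);d=d/np.linalg.norm(d);p=np.r_[C,.03];m=o-p
    b=m@d;k=b*b-(m@m-.16**2)
    w=o+d*(-b-np.sqrt(max(k,0)));r=RD.T@(w[:2]-C)
    print(n,"ball drive mm",(r*1e3).round(1),"z",round(float(w[2])*1e3,1))
E
python3 - <<'E'
from h import *
sph("top",zm(213,279,215,150));sph("scene",zm(483,106,195,190))
sph("scene",zm(452,157,195,180))
E
```

```text
top ball drive mm [-37.4  42.7] z 179.6
scene ball drive mm [-40.8  41.1] z 179.2
scene ball drive mm [-19.6  41.1] z 183.4
```

```bash
python3 -m handwheel '[[[0,0,-0.003,0,0],[0,0,-0.007,0,0],[0,0,-0.011,0,0],[0,0,-0.015,0,0],[0,0,-0.017,0,0],[0,0,-0.018,0,0],[0,0,-0.018,0,0]]]'; python3 -c "
from h import *
ball('c')
delta(-.06,.1,.158)"
```

```text
t: 5.15
eef_pos: [0.5508, 0.0685, 0.1578]
ee_rot: [3.141, -0.002, -2.025]
force: [-0.9, 1.5, 1.8]
width: 0.0005
t 5.25 drive-frame tcp [-26.1  43.5] z 157.8 rpy [ 3.1414e+00 -1.7000e-03 -2.0246e+00] F [-0.7  1.6] 0.8 w 0.0005 q [ 0.48  0.22 -0.35  0.   -1.    0.64]
shift tool [-56.4  34.   -0.3] turn deg -0.05
```

View pics/scene_c.png

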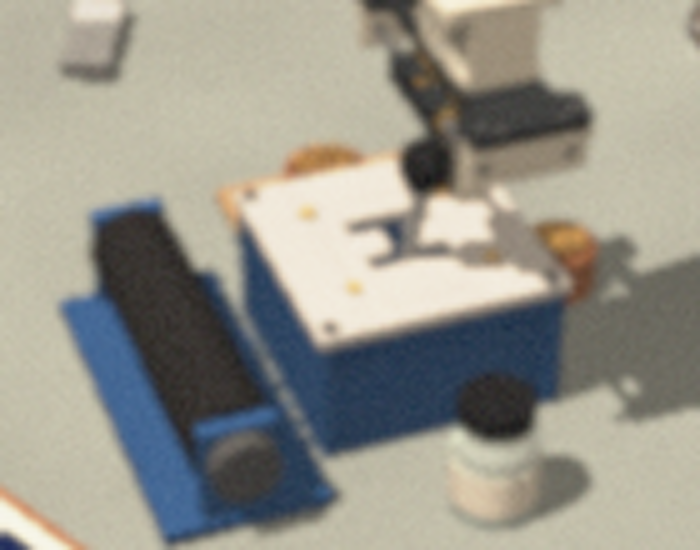

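View pics/top_c.png

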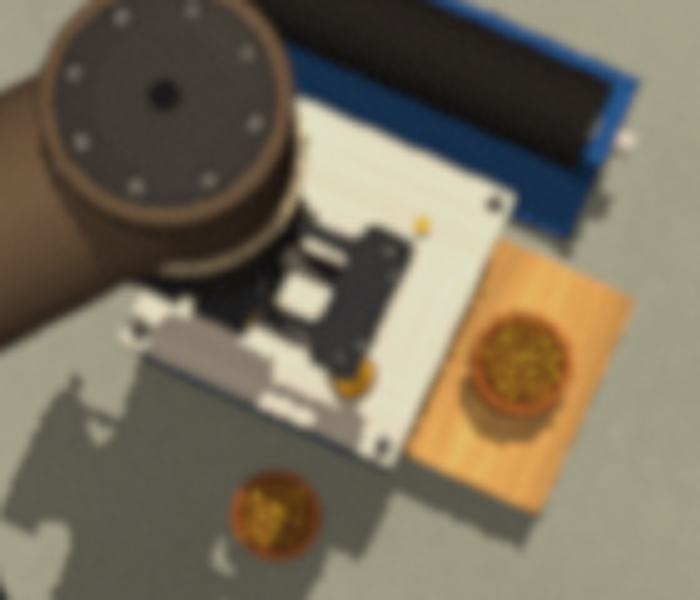

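Run:
```python
from h import *
sph("scene",zm(427,163,195,180))
```

```text
scene ball drive mm [-2.1 42.9] z 184.1
```

Ball at about (-2,43) in the drive frame, in line with the channel. Going round to its left side.

```bash
python3 -m handwheel '[[[0,0,0.008,0,0],[0,0,0.022,0,0],[0,-0.003,0.032,0,0],[0,-0.016,0.034,0,0],[0,-0.034,0.034,0,0],[0,-0.050,0.032,0,0],[0,-0.056,0.020,0,0],[0,-0.0565,0.000,0,0],[0,-0.0565,-0.018,0,0],[0,-0.0565,-0.025,0,0],[0,-0.0565,-0.026,0,0],[0,-0.0565,-0.026,0,0]]]'; python3 -c "
from h import *
ball('d')
delta(0,.06,.158)"
```

```text
t: 6.25
eef_pos: [0.599, 0.1084, 0.157]
ee_rot: [3.141, -0.002, -2.025]
force: [-0.1, -0.2, 0.4]
width: 0.0005
t 6.35 drive-frame tcp [ -0.6 100.2] z 157.5 rpy [ 3.1410e+00 -2.0000e-03 -2.0245e+00] F [-0.2  0.5] -0.3 w 0.0004 q [ 0.5   0.3  -0.24  0.   -1.03  0.62]
shift tool [40.2 -0.6 -0.4] turn deg -0.04
```

View pics/scene_d.png

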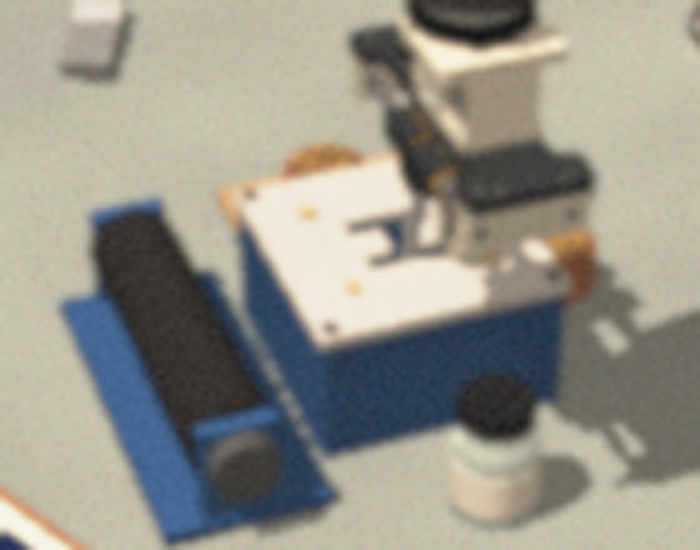

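View pics/top_d.png

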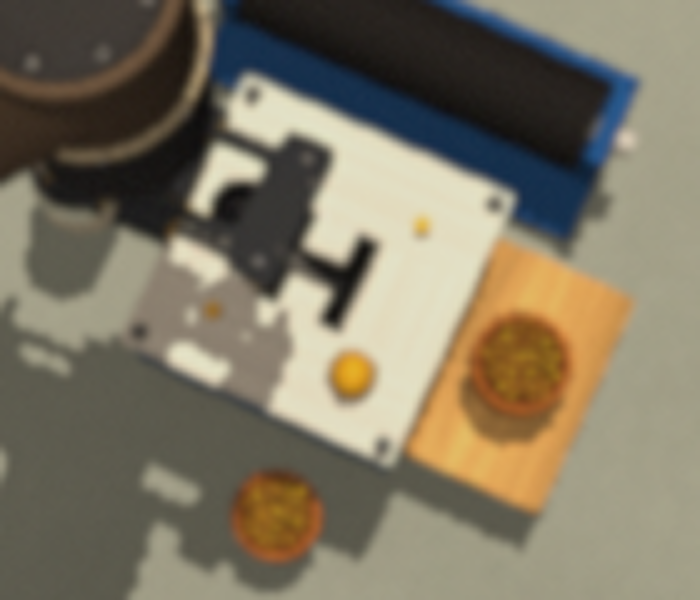

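Ball (partly hidden) still stands at the channel's left end, with the fingers to its left. Pushing right slowly.

```bash
python3 -m handwheel '[[[0,0.004,0,0,0],[0,0.012,0,0,0],[0,0.018,0,0,0],[0,0.024,0,0,0],[0,0.030,0,0,0],[0,0.036,0,0,0],[0,0.042,0,0,0],[0,0.048,0,0,0],[0,0.053,0,0,0],[0,0.058,0,0,0],[0,0.062,0,0,0],[0,0.065,0,0,0],[0,0.065,0,0,0]]]'; python3 -c "
from h import *
ball('e')
delta(0,-.005,.158)"
```

```text
t: 7.43
eef_pos: [0.5692, 0.0493, 0.1573]
ee_rot: [3.14, -0.003, -2.025]
force: [-0.5, 0.0, 0.8]
width: 0.0004
t 7.53 drive-frame tcp [-1.1 34.4] z 157.0 rpy [ 3.1397 -0.0034 -2.025 ] F [-0.1  0.7] 0.4 w 0.0004 q [ 0.43  0.25 -0.32  0.   -1.01  0.69]
shift tool [39.4 -1.2 -0.8] turn deg -0.07
```

View pics/scene_e.png

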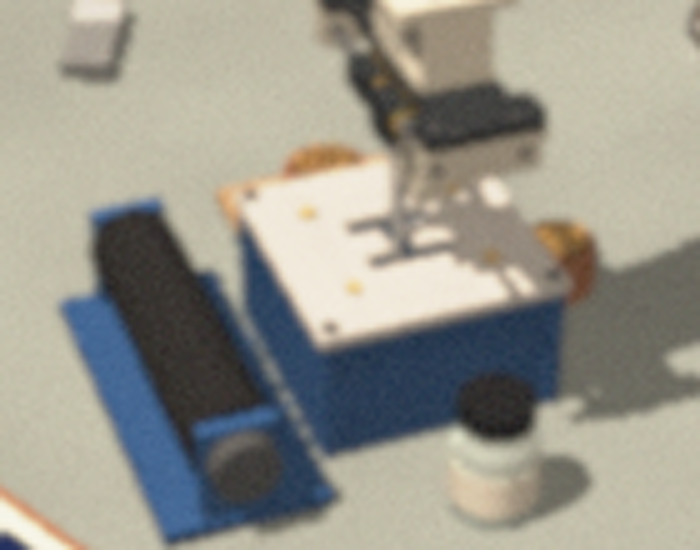

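View pics/top_e.png

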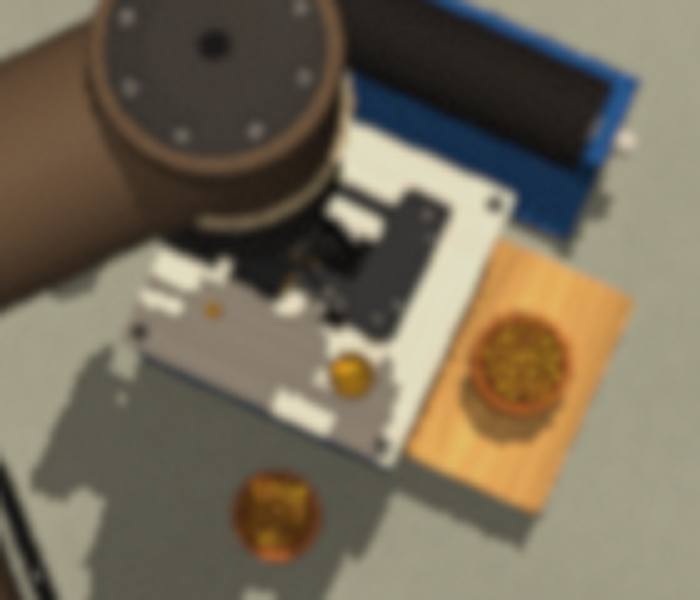

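Run:
```python
from h import *
sph("top",zm(335,243,215,150))
cv2.imwrite("pics/ez.png",cv2.resize(cv2.imread("pics/top_e.png")[150:400,180:500],None,fx=2.4,fy=2.4))
```

```text
top ball drive mm [ 6.5 -9.2] z 189.6
```

View pics/ez.png

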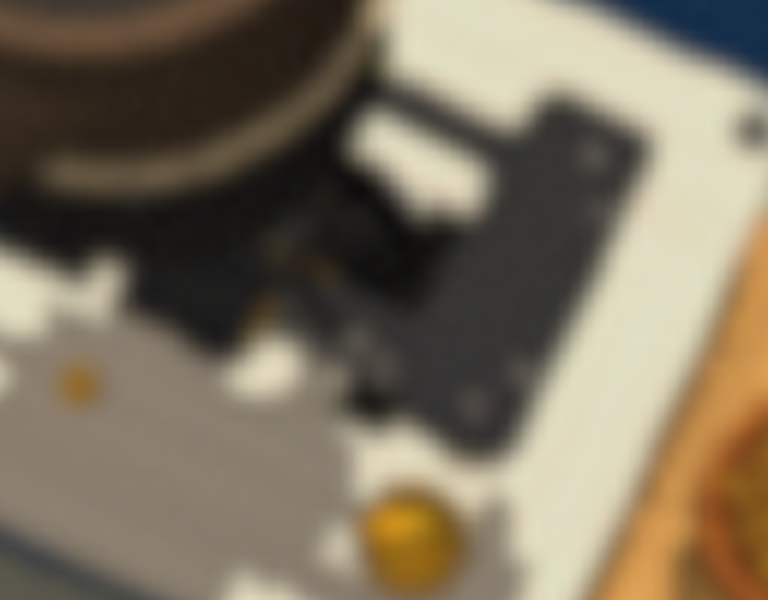

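Ball dark at about (390,255), mid-channel and just right of the fingers, consistent with a 39 mm offset. Continuing towards the right stop.

```bash
python3 -m handwheel '[[[0,0.004,0,0,0],[0,0.010,-0.001,0,0],[0,0.016,-0.001,0,0],[0,0.022,-0.001,0,0],[0,0.028,-0.001,0,0],[0,0.033,-0.001,0,0],[0,0.036,-0.001,0,0],[0,0.038,-0.001,0,0],[0,0.038,-0.001,0,0]]]'; python3 -c "
from h import *
ball('f')
delta(0,-.005,.158)"
```

```text
t: 8.28
eef_pos: [0.553, 0.0144, 0.1572]
ee_rot: [3.14, -0.004, -2.025]
force: [0.7, 0.8, 0.9]
width: 0.0003
t 8.38 drive-frame tcp [-0.1 -3.9] z 157.2 rpy [ 3.1397 -0.0038 -2.0252] F [ 0.3 -0.3] -0.7 w 0.0009 q [ 0.38  0.22 -0.35  0.   -1.    0.73]
shift tool [ 1.1 -0.1 -0.8] turn deg -0.08
```

View pics/scene_f.png

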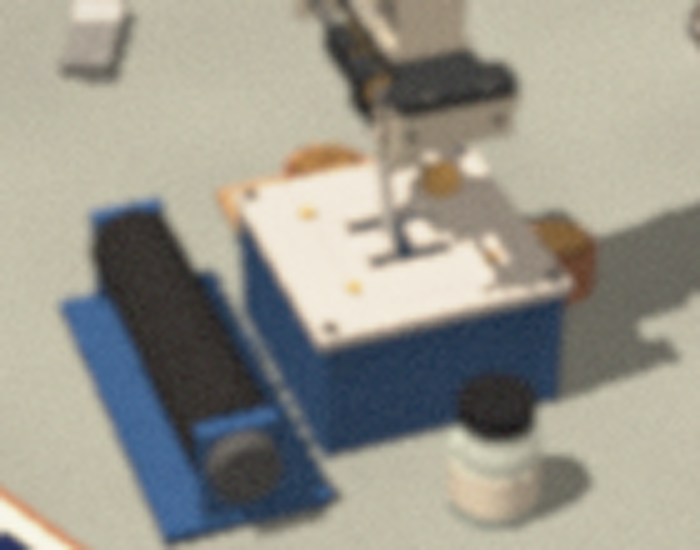

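View pics/top_f.png

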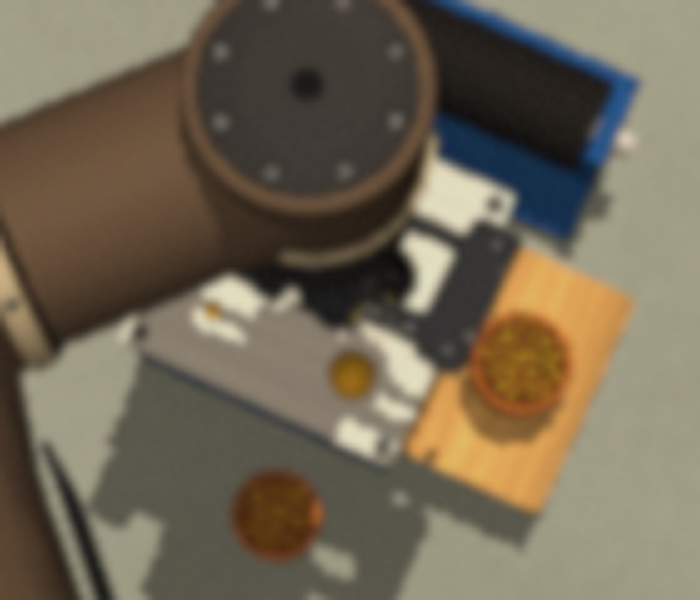

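```bash
python3 -m handwheel '[[[0,0.002,0,0,0],[0,0.003,0,0,0],[0,0.004,0,0,0],[0,0.004,0,0,0]]]'
python3 - <<'E'
from h import *
sph("top",zm(385,270,215,150))
where()
cv2.imwrite("pics/fz.png",cv2.resize(cv2.imread("pics/top_f.png")[200:400,300:500],None,fx=3,fy=3))
E
```

```text
t: 8.72
eef_pos: [0.5515, 0.0111, 0.1572]
ee_rot: [3.14, -0.004, -2.025]
force: [1.0, 1.5, -1.0]
width: 0.0002
top ball drive mm [  5.1 -39.3] z 185.0
t 8.72 drive-frame tcp [-0.1 -7.8] z 157.2 rpy [ 3.1397 -0.0037 -2.0251] F [0.2 1.8] -1.0 w 0.0002 q [ 0.38  0.22 -0.36  0.   -1.    0.74]
```

View pics/fz.png

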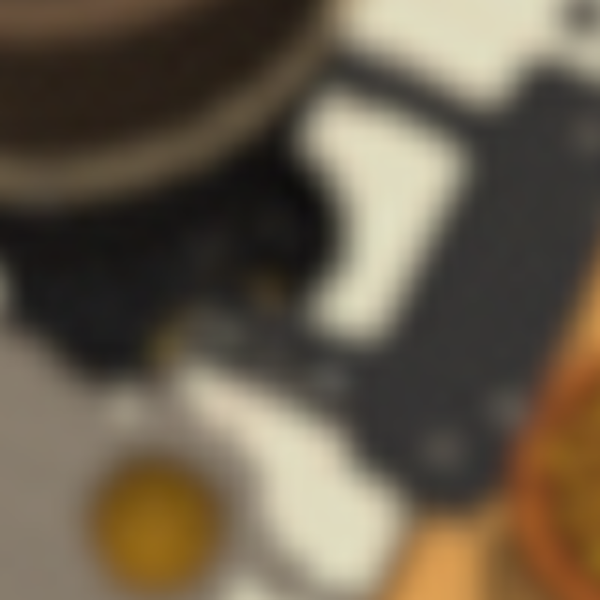

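```bash
python3 -m handwheel '[[[0,0.001,0,0,0],[0,0.002,0,0,0],[0,0.003,0,0,0],[0,0.003,0,0,0]]]'; python3 -c "
from h import *
delta(.065,.025,.158)"
```

```text
t: 9.05
eef_pos: [0.5505, 0.0088, 0.1573]
ee_rot: [3.14, -0.003, -2.025]
force: [1.6, 3.8, -1.9]
width: 0.0007
t 9.05 drive-frame tcp [  0.  -10.3] z 157.3 rpy [ 3.1401e+00 -2.6000e-03 -2.0250e+00] F [-0.2  4.1] -1.9 w 0.0007 q [ 0.37  0.21 -0.36  0.   -1.    0.74]
shift tool [-35.4 -65.   -0.9] turn deg -0.07
```

Force rose to 4 N, so the lever is at the right stop. Going round to the far side.

```bash
python3 -m handwheel '[[[0,-0.008,0,0,0],[0,-0.022,0,0,0],[0,-0.034,-0.004,0,0],[0,-0.036,-0.018,0,0],[0,-0.036,-0.038,0,0],[0,-0.036,-0.058,0,0],[0,-0.032,-0.068,0,0],[0,-0.015,-0.070,0,0],[0,0.006,-0.070,0,0],[0,0.024,-0.070,0,0],[0,0.033,-0.070,0,0],[0,0.034,-0.070,0,0],[0,0.034,-0.070,0,0]]]'; python3 -c "
from h import *
ball('g')
delta(.025,-.044,.158)"
```

```text
t: 10.13
eef_pos: [0.5983, -0.0529, 0.1577]
ee_rot: [3.141, -0.002, -2.026]
force: [0.2, 0.5, 0.2]
width: 0.0006
t 10.23 drive-frame tcp [ 70.1 -44. ] z 157.6 rpy [ 3.1408e+00 -2.1000e-03 -2.0250e+00] F [0.4 0.6] 0.5 w 0.0007 q [ 0.24  0.29 -0.25  0.   -1.03  0.88]
shift tool [ 0.1 45.1 -0.4] turn deg -0.07
```

View pics/scene_g.png

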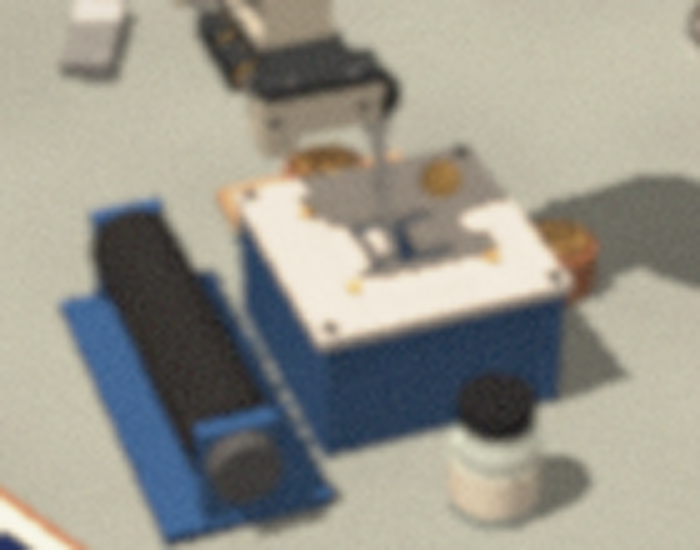

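View pics/top_g.png

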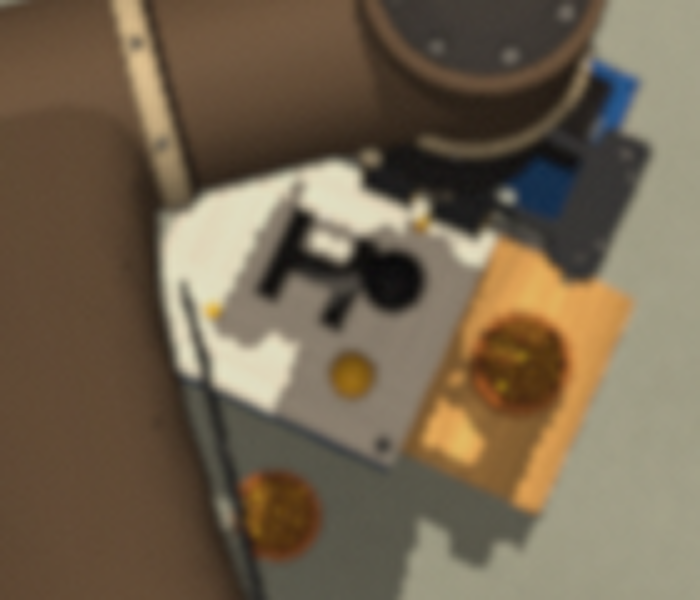

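```bash
python3 -c "
from h import *
sph('top',zm(390,279,215,150))"
python3 -m handwheel '[[[0,0,0.005,0,0],[0,0,0.015,0,0],[0,0,0.025,0,0],[0,0,0.032,0,0],[0,0,0.038,0,0],[0,0,0.044,0,0],[0,0,0.050,0,0],[0,0,0.056,0,0],[0,0,0.062,0,0],[0,0,0.068,0,0],[0,0,0.074,0,0],[0,0,0.079,0,0],[0,0,0.083,0,0],[0,0,0.086,0,0],[0,0,0.088,0,0],[0,0,0.088,0,0]]]'; python3 -c "
from h import *
ball('h')
delta(-.022,-.044,.158)"
```

```text
top ball drive mm [  2.  -43.7] z 183.9
t: 11.57
eef_pos: [0.5193, -0.0133, 0.1576]
ee_rot: [3.141, -0.002, -2.025]
force: [1.3, -0.6, -1.3]
width: 0.0005
t 11.67 drive-frame tcp [-18.  -43.9] z 157.6 rpy [ 3.1405e+00 -2.3000e-03 -2.0249e+00] F [1.4 0.1] -1.0 w 0.0006 q [ 0.35  0.16 -0.42  0.   -0.99  0.76]
shift tool [ 0.1  4.  -0.4] turn deg -0.06
```

View pics/top_h.png

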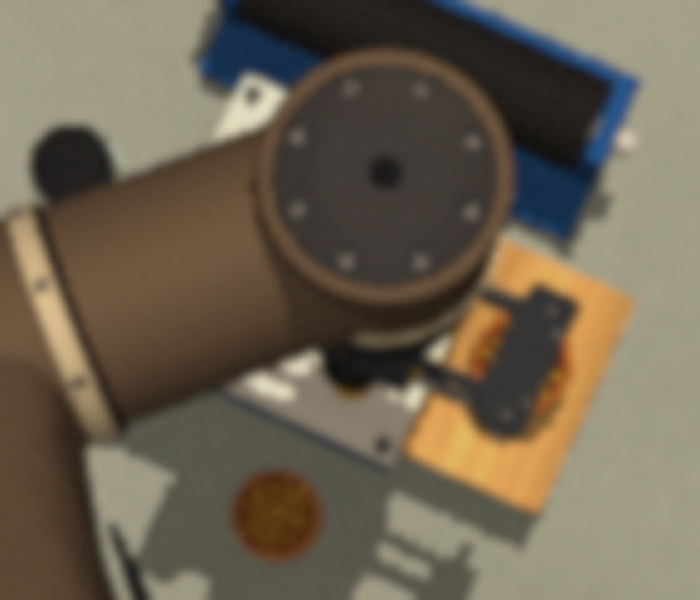

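View pics/scene_h.png

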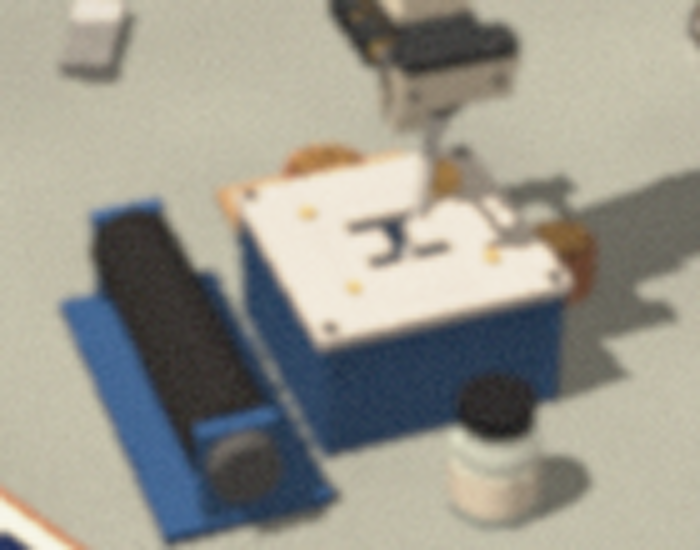

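The ball is nearly over the dome. Nudging on until the end stop shows in the force.

```bash
python3 -m handwheel '[[[0,0,0.001,0,0],[0,0,0.003,0,0],[0,0,0.004,0,0],[0,0,0.004,0,0]]]'; python3 -m handwheel '[[[0,0,0.001,0,0],[0,0,0.002,0,0],[0,0,0.003,0,0],[0,0,0.003,0,0]]]'; python3 -c "
from h import *
where()"
```

```text
t: 12.0
eef_pos: [0.5166, -0.0118, 0.1576]
ee_rot: [-3.142, -0.002, -2.025]
force: [5.4, -2.7, -5.4]
width: 0.0008
t: 12.33
eef_pos: [0.5151, -0.0106, 0.1577]
ee_rot: [-3.139, -0.001, -2.025]
force: [8.9, -4.3, -7.3]
width: 0.0004
t 12.33 drive-frame tcp [-23.3 -43.3] z 157.7 rpy [-3.1393e+00 -1.1000e-03 -2.0247e+00] F [ 9.9 -0. ] -7.3 w 0.0004 q [ 0.36  0.15 -0.44  0.   -0.98  0.75]
```

Force climbed to 10 N: the lever is on the end stop. Backing off and rising clear.

```bash
python3 -m handwheel '[[[0,0,-0.004,0,0],[0,0,-0.015,0,0],[0,0,-0.032,0,0],[0,0,-0.052,0,0],[0,0,-0.072,0,-0],[0,0,-0.085,-0.010,0],[0,0,-0.090,-0.030,0],[0,0,-0.095,-0.060,0],[0,0,-0.110,-0.085,0],[0,0,-0.130,-0.095,0],[0,0,-0.150,-0.095,0],[0,0,-0.160,-0.095,0],[0,0,-0.160,-0.095,0]]]'; python3 -c "
from h import *
ball('i');cv2.imwrite('pics/full_i.png',grab_frame('top'))
where()"
```

```text
t: 13.42
eef_pos: [0.6598, -0.0816, 0.2517]
ee_rot: [-3.141, -0.002, -2.026]
force: [-0.4, 0.6, -0.4]
width: 0.0002
t 13.57 drive-frame tcp [135.8 -43.7] z 252.0 rpy [-3.1412e+00 -2.0000e-03 -2.0249e+00] F [-1.2 -0. ] -0.5 w 0.0007 q [ 0.17  0.33  0.02  0.   -1.27  0.94]
```

View pics/top_i.png

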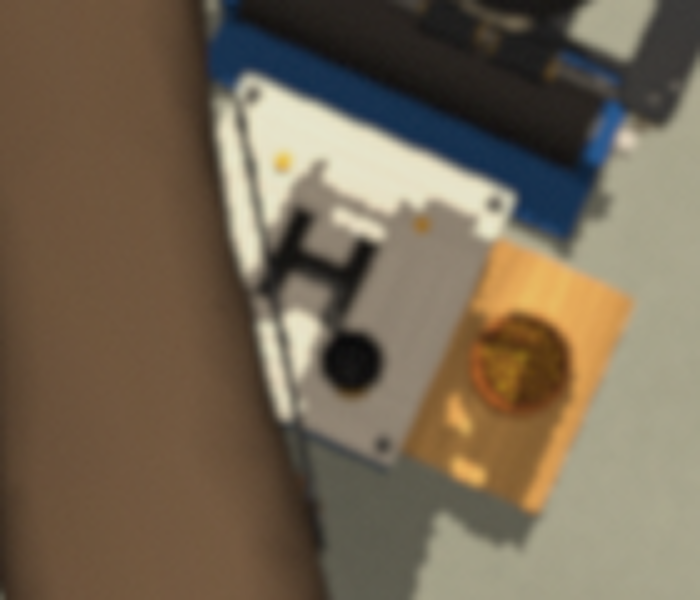

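View pics/scene_i.png

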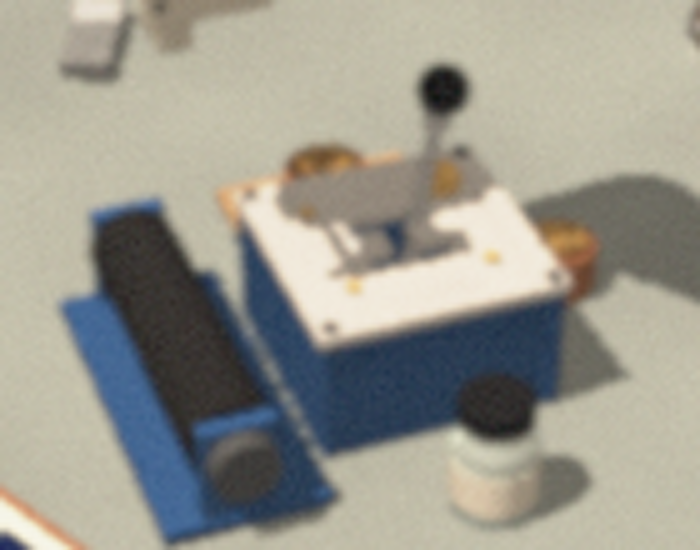

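View pics/full_i.png

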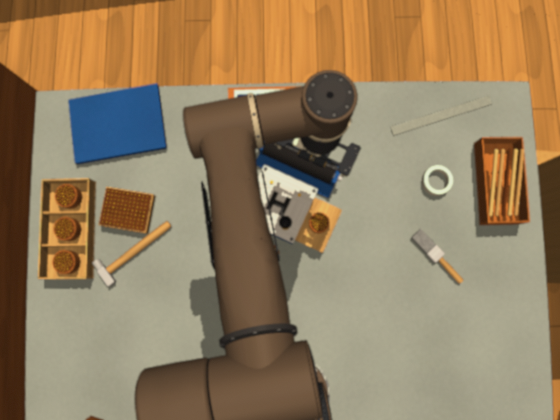

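Run:
```python
from h import *
sph("top",zm(353,362,215,150));sph("scene",zm(443,90,195,180))
print(tri(zm(353,362,215,150),zm(443,90,195,180)))
where()
```

```text
top ball drive mm [-46.2 -44.2] z 176.7
scene ball drive mm [-48.5 -43. ] z 176.3
(array([ 4.93347678e-01, -3.75166005e-04,  1.76354929e-01]), np.float64(0.0026510329237430575))
t 13.57 drive-frame tcp [135.8 -43.7] z 252.0 rpy [-3.1412e+00 -2.0000e-03 -2.0249e+00] F [-1.2 -0. ] -0.5 w 0.0007 q [ 0.17  0.33  0.02  0.   -1.27  0.94]
```

The ball triangulates to (0.4933,-0.0004), about 2 mm from the dome at (0.495,-0.0004), at the fully-home height of 0.176. The robot is clear, so I'm handing in.

```bash
python3 -c "
from h import *
arm.job_done()"
```

```text
the job is handed in; nothing more can be done
```

The lever is home in the near-right slot, the one marked by the domed stud, and I handed the job in at about 13.6 s. With the fingers shut, I pushed it out of the near-left slot, across the channel and back into near right. It was never between the fingers and never entered a far slot.

**Last checks:**
- **Position:** the ball's centre is about 2 mm horizontally from the measured stud, at 0.176 m, which is the fully-home height. The two camera rays missed each other by 2.7 mm, roughly the calibration error. On the final push the force rose to about 10 N at the end stop.
- **Robot:** it was clear of everything, with the force reading near zero.
- **Surroundings:** the ledge block, jar and tools visible in the last pictures stand where they were. The front block is hidden in the last top view, but the scene view shows it in place.

**What went wrong or disagreed:**
- **Wrong units:** my first move was typed in millimetres instead of metres. The speed cap limited it, but the tool went further than planned, passing over the drive at about 0.25 m without touching anything.
- **Starting position:** the ball first measured about x = -39 mm rather than the nominal -47 mm, so the lever seems not to have started fully home.

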